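# Pair the fired cups with their saucers

## Task

Make up the four cup-and-saucer sets for glazing: stand each of the four handleless cups upright in the middle of the saucer that matches it in shape and size, large on large and small on small, round on round and square on square, with the sides of the square cups in line with the sides of their saucers. Set the cups down gently without dropping them, and leave the saucers, the bowl and the vase where they are.

Things in the scene. Friction and masses are not known exactly. Their poses are not given: they have to be found in the camera images.
- cup_round_small: Small handleless round cup of unglazed fired clay, open at the top: outer diameter 46 mm (straight sides from 10 mm up, narrowing to 40 mm at the foot), 52 mm high, wall 4 mm. Stands upright at the start. Origin at the centre of its underside, z up.
- cup_round_large: Large handleless round cup of unglazed fired clay, open at the top: outer diameter 64 mm (straight sides from 10 mm up, narrowing to 58 mm at the foot), 85 mm high, wall 4 mm. Stands upright at the start. Origin at the centre of its underside, z up.
- cup_square_small: Small handleless square cup (a straight-sided open box) of the same clay: 42 x 42 mm outside, 52 mm high, wall 4 mm. Stands upright at the start, turned any way. Origin at the centre of its underside, z up, x and y square to its sides.
- cup_square_large: Large handleless square cup (a straight-sided open box) of the same clay: 60 x 60 mm outside, 85 mm high, wall 4 mm. Stands upright at the start, turned any way. Origin at the centre of its underside, z up, x and y square to its sides.
- saucer_round_small: Small flat round saucer of the same clay: 90 mm over the rim, 66 mm at the foot, 14 mm high, rim about 5 mm thick sloping outwards; the flat floor inside, where a cup stands, is 5 mm above its underside. Loose, lying on the table. Origin at the centre of its underside, z up.
- saucer_round_large: Large flat round saucer of the same clay: 130 mm over the rim, 106 mm at the foot, 14 mm high, rim about 5 mm thick sloping outwards; the flat floor inside, where a cup stands, is 5 mm above its underside. Loose, lying on the table. Origin at the centre of its underside, z up.
- saucer_square_small: Small flat square saucer of the same clay: 88 x 88 mm outside, upright rim 14 mm high and 5 mm thick; the flat floor inside, where a cup stands, is 5 mm above its underside. Loose, lying on the table, turned any way. Origin at the centre of its underside, z up, x and y square to its sides.
- saucer_square_large: Large flat square saucer of the same clay: 120 x 120 mm outside, upright rim 14 mm high and 5 mm thick; the flat floor inside, where a cup stands, is 5 mm above its underside. Loose, lying on the table, turned any way. Origin at the centre of its underside, z up, x and y square to its sides.
- bowl: Flared open clay bowl, 104 mm across the rim, 45 mm high; not a cup, it stays where it is. Origin at the centre of its underside, z up.
- vase: Narrow-necked clay bud vase, 68 mm across the belly, 92 mm high, neck 22 mm; not a cup, it stays where it is. Origin at the centre of its underside, z up.
Not all that is in view belongs to the job. What is shaped like the cup_round_large but blue is not meant. What is shaped like the cup_square_small but turquoise is not meant.

How it is judged (in metres and radians):
At the end, for the whole second after the job is handed in: Each cup upright and at rest on the floor of its matching saucer, within 12 mm of its centre, square cups within 12 degrees of the saucer's sides (any quarter turn); saucers flat, within 25 mm of where they began; bowl and vase upright, within 20 mm of where they began (horizontal distance between cup_round_small and saucer_round_small below 0.012 m and z of cup_round_small in the frame of saucer_round_small between 0.002 and 0.008 m and angle between each of cup_round_small, cup_round_large, cup_square_small, cup_square_large, bowl, vase's own z axis and vertical below 0.08 rad and angle between each of saucer_round_small, saucer_round_large, saucer_square_small, saucer_square_large's own z axis and vertical below 0.06 rad and linear speed of each of cup_round_small, saucer_round_small, cup_round_large, saucer_round_large, cup_square_small, saucer_square_small, cup_square_large, saucer_square_large, bowl, vase below 0.02 m/s and angular speed of each of cup_round_small, cup_round_large, cup_square_small, cup_square_large below 0.2 rad/s and distance of each of saucer_round_small, saucer_round_large, saucer_square_small, saucer_square_large from where it was at the start of the episode below 0.025 m and horizontal distance between cup_round_large and saucer_round_large below 0.012 m and z of cup_round_large in the frame of saucer_round_large between 0.002 and 0.008 m and horizontal distance between cup_square_small and saucer_square_small below 0.012 m and z of cup_square_small in the frame of saucer_square_small between 0.002 and 0.008 m and (angle between the x axis of cup_square_small and the x axis of saucer_square_small, either way round below 0.21 rad or angle between the x axis of cup_square_small and the y axis of saucer_square_small, either way round below 0.21 rad) and horizontal distance between cup_square_large and saucer_square_large below 0.012 m and z of cup_square_large in the frame of saucer_square_large between 0.002 and 0.008 m and (angle between the x axis of cup_square_large and the x axis of saucer_square_large, either way round below 0.21 rad or angle between the x axis of cup_square_large and the y axis of saucer_square_large, either way round below 0.21 rad) and distance of each of bowl, vase from where it was at the start of the episode below 0.02 m); the robot touches nothing.
It fails at once if a cup is dropped (falls freely by more than about 15 mm) ((linear speed of cup_round_small above 0.55 m/s and contact force between cup_round_small and the fingers below 0.02 N) or (linear speed of cup_round_large above 0.55 m/s and contact force between cup_round_large and the fingers below 0.02 N) or (linear speed of cup_square_small above 0.55 m/s and contact force between cup_square_small and the fingers below 0.02 N) or (linear speed of cup_square_large above 0.55 m/s and contact force between cup_square_large and the fingers below 0.02 N)).
It fails at once if the bowl is knocked or carried away (distance of bowl from where it was at the start of the episode above 0.04 m or angle between bowl's own z axis and vertical above 0.4 rad).
It fails at once if the vase is knocked or carried away (distance of vase from where it was at the start of the episode above 0.04 m or angle between vase's own z axis and vertical above 0.4 rad).
It also fails if it takes over 120 s, if anything falls off the work surface, if the arm or the gripper's body presses on something with over 40 N, if the wrist force passes 120 N, or if a joint passes its speed limit or range.

## Robot

A 6-joint arm with a two-finger parallel gripper is mounted at the origin on the work surface. World frame = base frame: x ahead of the robot, y to its left, z up, the work surface at z = 0. Lengths are in m, angles in degrees, forces in N, time in s.
With the tool pointing down it reaches from about 0.375 to 0.825 m from the base axis. Payload 5.5 kg.
Tool frame: the origin (TCP) lies between the finger pads; the fingertips stand bot.tcp_to_tips ahead of it and the grasp point (between the pads) lies 6 mm ahead of it (bot.tcp_to_tips is the distance from the TCP to the fingertips, in m); z points along the fingers, y is the line along which they close (so a half turn about z gives the same grasp; the last joint's range is limited). The gripper opens to 85 mm and grips with 20 to 120 N. Pads are 22 mm wide; open, the fingers measure 114 mm over their backs; the gripper's body (76 mm by 85 mm) begins 54 mm behind the grasp point. The pads swing forward as they close: fully open they stand 13 mm farther back than shut.
Start: joints at [-67.38, 17.962, -2.699, 69.339, 0, 90], TCP at [0.231, -0.554, 0.256] pointing down, gripper open.
Joint ranges: [-152.73, 152.73], [-39.44, 99.34], [-58.76, 71.6], [-118.89, 123.64], [-81.53, 83.1], [-180, 180]. Speed limits (degrees/s): [136.94, 136.94, 172.46, 180, 180, 180].

## Interface

Orientations are given as a 3x3 rotation matrix whose columns are the frame's x, y, z axes.
In Python, from cell import bot gives the robot as it stands.
- The arm moves only by the tool send_rows, never from a script. Its argument "plan" is a list of rows, each an object of numbers: "dx", "dy", "dz": the shift along the tool's x, y, z in mm; "spin": the turn about the tool's z in degrees. In form: [{"dx": .., "dy": .., "dz": .., "spin": ..}, ...]. A call has 1 to 12 rows; each row is the pose to reach, as a shift and turn from the pose commanded when the call began, along the tool's axes at that moment; what a row does not reach only later rows make up. A row lasts 1/12 s, in which the tool goes at most 41.7 mm and 7.16 degrees, less where a joint would pass 70% of its speed; a pose out of reach is approached as far as the arm can. A call with a gripper value outside its range is refused whole. "grip" is the finger opening in mm, from 0 to 85.4, set as the call begins (left out, the last holds). The fingers move at their own pace and stop on an object; the grip force is fixed at half the most. Time passes only in rows, so rows that repeat a pose let the fingers close. It gives the time, the measured TCP pose, the force, the opening and the grip force at its end, in the units of the state.
- bot.state(): the state, without advancing time (a new reading comes with each control period).
- bot.read_camera(name): name is "scene" or "side" or "wrist"; returns the picture (420x560x3 uint8, red, green, blue); there is no depth.
- bot.camera_info(name): a dict with "fx", "fy", "cx", "cy" (pixels), "dist" ([k1, k2, p1, p2, k3] as OpenCV has them; the pictures are not rectified), "R" (3x3) and "t" (3): a world point X has camera coordinates R X + t; the wrist camera has in their place "hand_eye" (4x4, takes a point from camera to tool coordinates, whose origin is the TCP and whose axes are the flange's). Camera axes: x right, y down, z forward; pixel columns grow to the right and rows downward; lengths in m; the calibration is good to about 2 mm. A picture is of the moment at which its call begins: read the wrist's pose just before it. camera_info takes no time and is no camera call.
- bot.job_done(): hands the job in; it is judged then, once.
The state is a dict: "t": time; "joint_positions": joint angles; "qd": joint speeds; "joint_torque": joint torques, N m; "tcp_pos": TCP position; "tool_rot": TCP orientation; "contact_force": force on the tool from outside, world axes, zero at the start; "wrist_torque": the same for the moment, N m; "opening": opening from 0.0 (shut) to 1.0 (fully open); "grip_force": force on a finger pad.
Only numpy, scipy, OpenCV 4.12 (cv2) and the standard library are available. Lean on these libraries where they do the work, as an engineer would, in place of code of your own. Each camera call takes 0.05 s, during which the arm holds its last target. There are 200 camera calls.

## Working session

There is one attempt and no reset: what is moved stays moved. The work goes in short steps, Python scripts to look and compute and a tool call to move; the robot and the scene stay as the last step left them, time stands still between calls to the robot, and variables do not carry over. Pictures are saved under pics/ and viewed, at most 14 in all, crops included, and the job is handed in when it is done.

Besides the shell and the picture viewer there is one more tool, called after "Emit:" by a JSON object that holds its "name" and its "arguments". send_rows: Moves the arm, as the interface text tells. Its arguments: {"type":"object","properties":{"plan":{"type":"array","items":{"type":"object","properties":{"dx":{"type":"number"},"dy":{"type":"number"},"dz":{"type":"number"},"spin":{"type":"number"}}}},"grip":{"type":"number"}},"required":["plan"]}

```bash
ls; mkdir -p pics
python3 - <<'E'
from cell import bot
import cv2, numpy as np
for n in("scene","side"):
    cv2.imwrite(f"pics/{n}0.png",bot.read_camera(n)[...,::-1]); i=bot.camera_info(n); print(n,i)
print(bot.camera_info("wrist"),bot.tcp_to_tips)
s=bot.state();print(s)
E
```

```text
pics
scene {'fx': 541.63490914703, 'fy': 541.63490914703, 'cx': 283.0694259752476, 'cy': 202.13204741438798, 'dist': array([-0.01922508,  0.        ,  0.        ,  0.        ,  0.        ]), 'R': array([[-0.68488087,  0.72844225,  0.01760909],
       [ 0.47800937,  0.46740123, -0.74366869],
       [-0.54995021, -0.50090715, -0.66831639]]), 't': array([ 0.34672535, -0.21174267,  1.76833194])}
side {'fx': 389.3951039046462, 'fy': 389.3951039046462, 'cx': 277.5932682487697, 'cy': 211.37377959941185, 'dist': array([-0.11354855,  0.        ,  0.        ,  0.        ,  0.        ]), 'R': array([[-0.99904134, -0.03896083, -0.0199612 ],
       [-0.0030073 ,  0.51598153, -0.85659443],
       [ 0.04367324, -0.85571322, -0.51560405]]), 't': array([0.53093746, 0.04537308, 1.10211412])}
{'fx': 332.4823699224972, 'fy': 332.4823699224972, 'cx': 280.000681507616, 'cy': 217.47965518980044, 'dist': array([0.01024514, 0.        , 0.        , 0.        , 0.        ]), 'hand_eye': array([[ 2.54751765e-05, -9.59723695e-01, -2.80945597e-01,
         7.18522413e-02],
       [ 9.99999761e-01,  2.18518259e-04
[... 336 characters left out ...]
1.13338559e-03,  8.99990629e+01]), 'qd': array([-0.04918022, -0.12095433,  0.06824186,  0.02789289, -0.031332  ,
        0.14296501]), 'joint_torque': array([-7.57470025e-04, -5.40766346e+01,  3.40541053e+01,  1.11810485e-02,
       -1.38072674e-04, -1.24735686e-05]), 'tcp_pos': array([ 0.230603  , -0.55340362,  0.25553296]), 'tool_rot': array([[ 9.23055986e-01,  3.84665160e-01, -6.01410418e-04],
       [ 3.84665630e-01, -9.23054937e-01,  1.39180362e-03],
       [-1.97564931e-05, -1.51605458e-03, -9.99998851e-01]]), 'contact_force': array([-0.7449937 , -0.80346866, -0.05724826]), 'wrist_torque': array([-0.0112915 , -0.01799082,  0.01552007]), 'grip_force': 0.0, 'opening': 0.9999914302855409}
```

View pics/scene0.png

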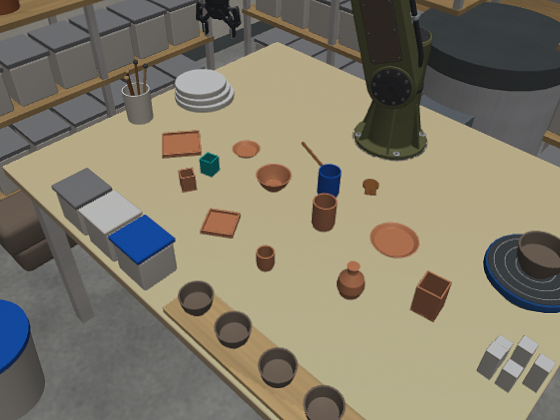

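View pics/side0.png

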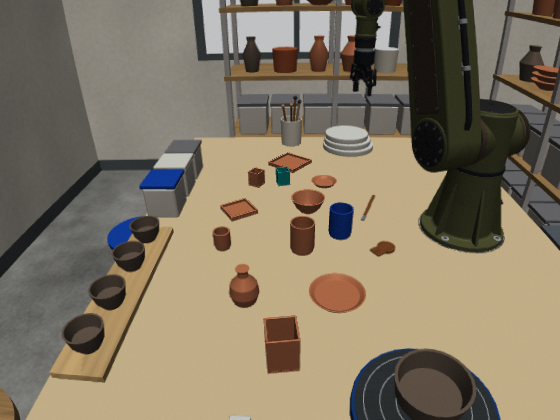

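Scene picture: the square saucers are at (181,144) and (221,223), and the round ones at (246,149) small and (395,240) large. The cups are small square (188,180), small round (265,258), large round (324,212) and large square (431,296). The bowl is at (273,178) and the vase at (351,281). The blue (329,180) and turquoise (209,164) cups are decoys. The side view agrees.

```bash
cat > h.py <<'E'
from cell import bot
import cv2, numpy as np
def cam(n,s=None):
    i=bot.camera_info(n); K=np.array([[i['fx'],0,i['cx']],[0,i['fy'],i['cy']],[0,0,1]])
    if n!='wrist': return K,i['dist'],i['R'].T,-i['R'].T@i['t']
    s=s or bot.state(); H=i['hand_eye']
    return K,i['dist'],s['tool_rot']@H[:3,:3],s['tool_rot']@H[:3,3]+s['tcp_pos']
def rays(c,uv):
    K,d,R,o=c; p=cv2.undistortPoints(np.float64(uv).reshape(-1,1,2),K,d).reshape(-1,2)
    return np.c_[p,np.ones(len(p))]@R.T
def plane(c,uv,z):
    r=rays(c,uv); return c[3]+r*((z-c[3][2])/r[:,2])[:,None]
def tri(cs,uvs):
    A=np.zeros((3,3));b=np.zeros(3);P=[]
    for c,uv in zip(cs,uvs):
        r=rays(c,[uv])[0]; r/=np.linalg.norm(r); M=np.eye(3)-np.outer(r,r);A+=M;b+=M@c[3];P.append((M,c[3]))
    X=np.linalg.solve(A,b); return X,[np.linalg.norm(M@(X-o)) for M,o in P]
def clay(img):
    h=cv2.cvtColor(img,cv2.COLOR_RGB2HSV); m=((h[...,0]<13)|(h[...,0]>174))&(h[...,1]>95)&(h[...,2]>25)
    return cv2.morphologyEx(np.uint8(m)*255,cv2.MORPH_OPEN,np.ones((2,2)))
def blobs(m,amin=80):
    cs,_=cv2.findContours(m,cv2.RETR_EXTERNAL,cv2.CHAIN_APPROX_NONE)
    return [c[:,0].astype(float) for c in cs if cv2.contourArea(c)>amin]
E
python3 - <<'E'
from h import *
for n in("scene","side"):
    im=bot.read_camera(n);c=cam(n)
    for b in blobs(clay(im)):
        h=cv2.convexHull(np.float32(b))[:,0]; q=plane(c,h,0.014)
        M=cv2.moments(np.float32(q[:,:2]*1000)); w=cv2.minAreaRect(np.float32(q[:,:2]*1000))
        x,y=b.mean(0)
        if 0.3<np.hypot(*q[:,:2].mean(0))<1.0: print(n,np.round([x,y]),"c",np.round([M['m10']/M['m00'],M['m01']/M['m00']]),"rect",np.round(w[0]),np.round(w[1]),round(w[2],1))
E
```

```text
scene [431. 296.] c [480. 453.] rect [481. 453.] [132.  73.] 9.5
scene [352. 281.] c [576. 291.] rect [575. 288.] [115.  62.] 36.9
scene [266. 259.] c [667.  92.] rect [669.  92.] [80. 43.] 43.9
scene [395. 241.] c [389. 288.] rect [390. 289.] [122. 125.] 44.2
scene [221. 224.] c [661. -80.] rect [661. -80.] [96. 89.] 32.3
scene [325. 212.] c [434.  88.] rect [435.  90.] [146.  64.] 38.6
scene [188. 180.] c [ 608. -283.] rect [ 608. -282.] [101.  42.] 56.3
scene [274. 177.] c [ 423. -114.] rect [ 426. -117.] [118. 103.] 15.0
scene [247. 149.] c [ 385. -269.] rect [ 386. -267.] [83. 81.] 45.1
scene [182. 145.] c [ 509. -433.] rect [ 508. -434.] [131. 117.] 52.6
side [283. 345.] c [504. 432.] rect [503. 433.] [ 67. 135.] 7.0
side [338. 294.] c [385. 289.] rect [385. 291.] [125. 123.] 0.4
side [244. 287.] c [597. 271.] rect [596. 267.] [ 64. 148.] 7.9
side [223. 239.] c [678.  82.] rect [678.  84.] [ 45. 112.] 11.7
side [303. 236.] c [459.  58.] rect [458.  61.] [ 69. 182.] 0.6
side [239. 210.] c [650. -71.] rect [650. -71.] [ 91. 102.] 31.1
side [308. 201.] c [ 438. -128.] rect [ 436. -122.] [102. 139.] 0.3
side [325. 181.] c [ 379. -262.] rect [ 378. -262.] [81. 91.] 22.4
side [257. 178.] c [ 615. -292.] rect [ 615. -292.] [ 57. 146.] 5.9
side [291. 163.] c [ 497. -420.] rect [ 496. -420.] [139. 130.] 52.7
```

```bash
cat >> h.py <<'E'
def go(x,y,z,yaw=None):
    s=bot.state(); R=s['tool_rot']; d=R.T@(np.array([x,y,z])-s['tcp_pos'])*1000
    y0=np.degrees(np.arctan2(R[1,0],R[0,0])); yaw=y0 if yaw is None else yaw
    print("d",np.round(d,1),"spin",round((y0-yaw+180)%360-180,1),"yaw0",round(y0,1),"rows",round(np.linalg.norm(d)/41.7,1))
E
python3 -c "
from h import *
go(.52,-.2,.36,0)"
```

```text
d [ 403.1 -215.2 -104. ] spin 22.6 yaw0 22.6 rows 11.2
```

Emit:
{"name": "send_rows", "arguments": {"plan": [{"dx":20,"dy":-11,"dz":-5,"spin":1},{"dx":60,"dy":-32,"dz":-16,"spin":4},{"dx":403,"dy":-215,"dz":-104,"spin":22.6},{"dx":403,"dy":-215,"dz":-104,"spin":22.6},{"dx":403,"dy":-215,"dz":-104,"spin":22.6},{"dx":403,"dy":-215,"dz":-104,"spin":22.6},{"dx":403,"dy":-215,"dz":-104,"spin":22.6},{"dx":403,"dy":-215,"dz":-104,"spin":22.6},{"dx":403,"dy":-215,"dz":-104,"spin":22.6},{"dx":403,"dy":-215,"dz":-104,"spin":22.6},{"dx":403,"dy":-215,"dz":-104,"spin":22.6},{"dx":403,"dy":-215,"dz":-104,"spin":22.6}]}}

```text
t: 1.2
tcp_pos: [0.5215, -0.1979, 0.361]
tool_rot: [[1.0, 0.002, 0.001], [0.002, -1.0, 0.0], [0.001, -0.0, -1.0]]
contact_force: [-0.1, -0.4, -0.2]
opening: 0.999
grip_force: 0.0
```

Emit:
{"name": "send_rows", "arguments": {"plan": [{"dx":0,"dy":0,"dz":0,"spin":0},{"dx":0,"dy":0,"dz":0,"spin":0},{"dx":0,"dy":0,"dz":0,"spin":0},{"dx":0,"dy":0,"dz":0,"spin":0}]}}

```text
t: 1.53
tcp_pos: [0.5192, -0.2011, 0.3598]
tool_rot: [[1.0, -0.001, -0.001], [-0.001, -1.0, 0.0], [-0.001, -0.0, -1.0]]
contact_force: [0.6, -0.0, 0.3]
opening: 1.0
grip_force: 0.0
```

```bash
python3 -c "
from h import *
import pickle
s=bot.state();im=bot.read_camera('wrist');pickle.dump((s,im),open('A.pkl','wb'))
cv2.imwrite('pics/wA.png',im[...,::-1]);print(s['tcp_pos'],s['tool_rot'],s['joint_positions'])
go(.52,.2,.36,0)"
```

```text
[ 0.51922897 -0.20108372  0.35982268] [[ 9.99999033e-01 -8.14735307e-04 -1.12694661e-03]
 [-8.14659024e-04 -9.99999666e-01  6.81468314e-05]
 [-1.12700176e-03 -6.72286883e-05 -9.99999363e-01]] [-2.11592707e+01  1.21888547e+01  3.10620423e+00  8.09789750e+01
 -1.96657558e-02  1.58887419e+02]
d [ 3.000e-01 -4.013e+02 -0.000e+00] spin -0.1 yaw0 -0.1 rows 9.6
```

View pics/wA.png

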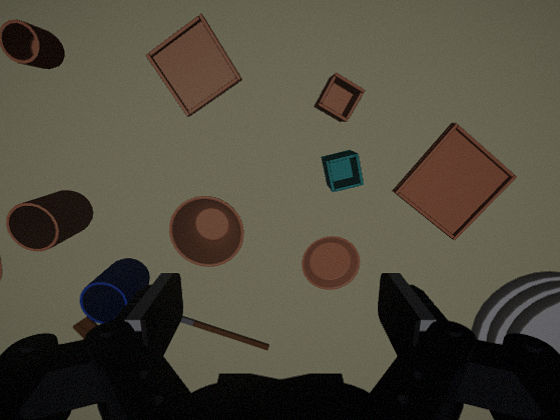

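The wrist view shows the small round saucer at (331,262), large square saucer (455,181), small square saucer (194,65), small square cup (340,97) and bowl (207,230). The large round cup is at (35,225), next to the blue one at (105,295).

```bash
python3 -c "
from h import *
go(.54,.26,.36,45)"
```

```text
d [  20.2 -461.3   -0. ] spin -45.1 yaw0 -0.1 rows 11.1
```

Emit:
{"name": "send_rows", "arguments": {"plan": [{"dx":1,"dy":-15,"dz":0,"spin":-2},{"dx":2,"dy":-45,"dz":0,"spin":-6},{"dx":20,"dy":-461,"dz":0,"spin":-45},{"dx":20,"dy":-461,"dz":0,"spin":-45},{"dx":20,"dy":-461,"dz":0,"spin":-45},{"dx":20,"dy":-461,"dz":0,"spin":-45},{"dx":20,"dy":-461,"dz":0,"spin":-45},{"dx":20,"dy":-461,"dz":0,"spin":-45},{"dx":20,"dy":-461,"dz":0,"spin":-45},{"dx":20,"dy":-461,"dz":0,"spin":-45},{"dx":20,"dy":-461,"dz":0,"spin":-45},{"dx":20,"dy":-461,"dz":0,"spin":-45}]}}

```text
t: 2.58
tcp_pos: [0.5399, 0.2612, 0.3603]
tool_rot: [[0.708, 0.706, 0.0], [0.706, -0.708, -0.0], [-0.0, 0.0, -1.0]]
contact_force: [1.1, -0.5, -0.3]
opening: 1.004
grip_force: 0.0
```

Emit:
{"name": "send_rows", "arguments": {"plan": [{"dx":0,"dy":0,"dz":0,"spin":0},{"dx":0,"dy":0,"dz":0,"spin":0},{"dx":0,"dy":0,"dz":0,"spin":0},{"dx":0,"dy":0,"dz":0,"spin":0},{"dx":0,"dy":0,"dz":0,"spin":0}]}}

```text
t: 3.0
tcp_pos: [0.5402, 0.2588, 0.3606]
tool_rot: [[0.709, 0.706, 0.0], [0.706, -0.709, -0.0], [0.0, 0.0, -1.0]]
contact_force: [0.5, -0.6, -0.6]
opening: 1.0
grip_force: 0.0
```

```bash
python3 -c "
from h import *
import pickle
s=bot.state();im=bot.read_camera('wrist');pickle.dump((s,im),open('B.pkl','wb'))
cv2.imwrite('pics/wB.png',im[...,::-1]);print(s['tcp_pos'],s['joint_positions'])
for f in 'AB':
    s,im=pickle.load(open(f+'.pkl','rb'));c=cam('wrist',s);m=clay(im)
    for b in blobs(m,150):
        q=plane(c,cv2.convexHull(np.float32(b))[:,0],.014)*1000
        w=cv2.minAreaRect(np.float32(q[:,:2]));e=cv2.minEnclosingCircle(np.float32(q[:,:2]))
        print(f,np.round(b.mean(0)),np.round(w[0]),np.round(w[1]),round(w[2],1),'circ',np.round(e[0]),round(2*e[1]))
"
```

```text
[0.54018185 0.25879855 0.36058564] [ 2.56050971e+01  1.69511905e+01  9.36349914e+00  8.24053517e+01
 -1.22152722e-02  1.60728752e+02]
A [332. 264.] [ 381. -279.] [86. 87.] 28.4 circ [ 381. -279.] 88
A [ 34. 226.] [439. 158.] [74. 75.] 12.9 circ [442. 158.] 81
A [207. 232.] [431. -94.] [108. 108.] 43.5 circ [431. -94.] 110
A [451. 180.] [ 503. -447.] [124. 120.] 52.7 circ [ 502. -447.] 169
A [341.  98.] [ 618. -281.] [48. 47.] 61.6 circ [ 618. -282.] 62
A [20. 42.] [683. 123.] [48. 49.] 76.2 circ [683. 124.] 51
A [195.  67.] [654. -92.] [89. 88.] 32.3 circ [655. -92.] 122
B [379. 371.] [420. -91.] [89. 29.] 16.0 circ [ 423. -100.] 89
B [319. 300.] [442.  69.] [78. 74.] 36.8 circ [441.  73.] 85
B [492. 276.] [656. -88.] [90. 94.] 32.4 circ [656. -88.] 128
B [196. 235.] [386. 281.] [125. 126.] 44.8 circ [387. 281.] 128
B [436. 187.] [686.  84.] [61. 49.] 64.9 circ [683.  87.] 66
B [288. 125.] [594. 298.] [65. 66.] 44.9 circ [595. 297.] 67
B [129.  77.] [491. 483.] [71. 71.] 7.9 circ [490. 483.] 97
```

View pics/wB.png

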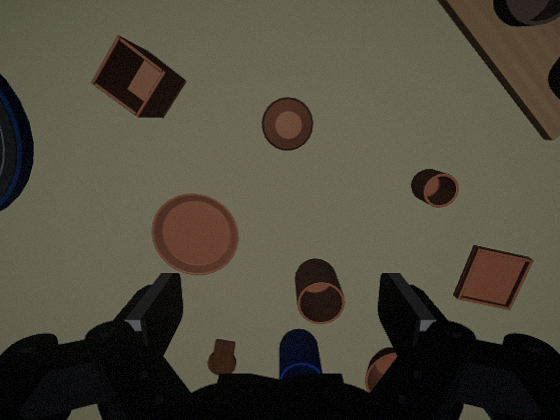

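View B shows the large square cup's rim at about (129,76), the small round cup's rim (440,189), the large round cup's rim (320,302), the large round saucer (196,235) and the vase (288,125). Next I triangulate the cup rims and get fitted ellipses and quads.

```bash
python3 -c "
from h import *
import pickle
A,B=[cam('wrist',pickle.load(open(f+'.pkl','rb'))[0]) for f in 'AB'];S=cam('scene');D=cam('side')
for n,cs,u in (('RL',(A,B),((33,227),(320,302))),('RS',(A,B),((19,42),(440,189))),('SqL',(B,S),((129,77),(434,284))),('SqS',(A,S),((344,95),(188,175)))):
    X,e=tri(cs,u);print(n,X.round(3),np.round(e,4))
# saucer rim/floor centres A/B or A/scene
for n,cs,u in (('RLs',(B,S),((195,233),(395,238))),('SSs',(A,B),((194,65),(494,277))),('SLs',(A,S),((454,181),(182,143))),('RSs',(A,S),((331,262),(246,148)))):
    X,e=tri(cs,u);print(n,X.round(3),np.round(e,4))
# square rim yaw from B SqL long edges on z=.085, A SqS on z=.052
q=plane(B,[(119,37),(93,82),(139,117),(164,71)],.085);print(q.round(3),q.mean(0).round(3))
for n in('scene','side'):
    cv2.imwrite('pics/x.png',bot.read_camera(n)[...,::-1])
import pickle
im=pickle.load(open('A.pkl','rb'))[1]
a=cv2.resize(im[60:135,290:390],None,fx=4,fy=4,interpolation=cv2.INTER_CUBIC)
b=cv2.resize(pickle.load(open('B.pkl','rb'))[1][25:130,80:200],None,fx=3.3,fy=3.3,interpolation=cv2.INTER_CUBIC)
h=max(a.shape[0],b.shape[0]);o=np.zeros((h,a.shape[1]+b.shape[1],3),np.uint8);o[:a.shape[0],:a.shape[1]]=a;o[:b.shape[0],a.shape[1]:]=b
cv2.imwrite('pics/crop1.png',np.clip(o[...,::-1]*1.6,0,255))
"
```

```text
RL [0.463 0.106 0.081] [0.0002 0.0002]
RS [0.677 0.1   0.049] [0.0005 0.0005]
SqL [0.506 0.459 0.083] [0.0005 0.0005]
SqS [ 0.616 -0.276  0.042] [0.0053 0.0053]
RLs [0.393 0.287 0.024] [0.0013 0.0013]
SSs [ 0.659 -0.09   0.008] [0.0003 0.0003]
SLs [ 0.506 -0.443  0.013] [0.0037 0.0037]
RSs [ 0.383 -0.278  0.013] [0.0019 0.0019]
[[0.531 0.489 0.085]
 [0.475 0.482 0.085]
 [0.481 0.424 0.085]
 [0.538 0.435 0.085]] [0.506 0.458 0.085][ WARN:0@1.134] global loadsave.cpp:1063 imwrite_ Unsupported depth image for selected encoder is fallbacked to CV_8U.
```

View pics/crop1.png

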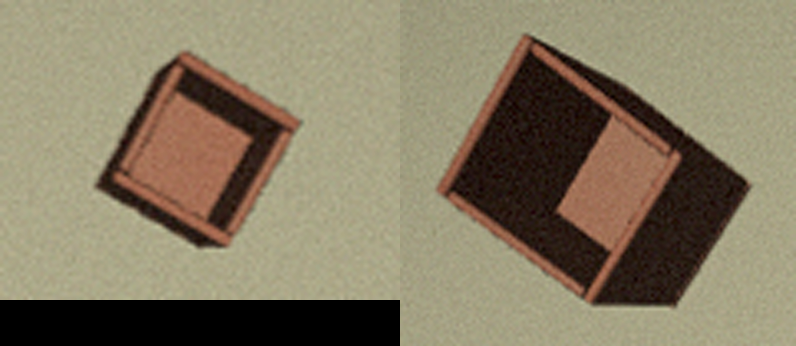

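Left crop: the small square cup's rim corners map to A pixels (336,73), (365,91), (347,121), (319,105). Right crop: the large square cup's corners map to B pixels (118,36), (165,72), (138,115), (92,83). I hover over the large square cup next.

```bash
python3 -c "
from h import *
import pickle
A,B=[cam('wrist',pickle.load(open(f+'.pkl','rb'))[0]) for f in 'AB']
for c,p,z in((A,[(335.75,73),(365,91),(347,120.75),(318.75,104.5)],.052),(B,[(118.5,36.2),(164.8,72.3),(137.6,115.3),(92.1,82.6)],.085)):
    q=np.float32(plane(c,p,z)[:,:2]*1000);print(q.mean(0),cv2.minAreaRect(q))
go(.506,.459,.23,98)"
```

```text
[ 616.49634 -275.48914] ((616.3648071289062, -275.4353942871094), (41.06279754638672, 39.82954406738281), 60.97796630859375)
[506.01    458.02686] ((505.8242492675781, 457.8995056152344), (57.63656997680664, 57.195709228515625), 7.227527618408203)
d [ 116.6 -165.5  130.6] spin -53.1 yaw0 44.9 rows 5.8
```

Emit:
{"name": "send_rows", "arguments": {"grip": 85, "plan": [{"dx":5,"dy":-7,"dz":6,"spin":-3},{"dx":117,"dy":-166,"dz":131,"spin":-52.4},{"dx":117,"dy":-166,"dz":131,"spin":-52.4},{"dx":117,"dy":-166,"dz":131,"spin":-52.4},{"dx":117,"dy":-166,"dz":131,"spin":-52.4},{"dx":117,"dy":-166,"dz":131,"spin":-52.4},{"dx":117,"dy":-166,"dz":131,"spin":-52.4},{"dx":117,"dy":-166,"dz":131,"spin":-52.4},{"dx":117,"dy":-166,"dz":131,"spin":-52.4},{"dx":117,"dy":-166,"dz":131,"spin":-52.4},{"dx":117,"dy":-166,"dz":131,"spin":-52.4},{"dx":117,"dy":-166,"dz":131,"spin":-52.4}]}}

```text
t: 4.15
tcp_pos: [0.506, 0.4601, 0.2304]
tool_rot: [[-0.126, 0.992, 0.001], [0.992, 0.126, 0.001], [0.001, 0.001, -1.0]]
contact_force: [0.3, 0.8, -0.3]
opening: 0.996
grip_force: 0.0
```

```bash
cat >> h.py <<'E'
def look(name,z,near,rmax=.05):
    """wrist picture; clay blob nearest to 'near': rim = bright clay; rect + circle on plane z"""
    s=bot.state(); im=bot.read_camera('wrist'); c=cam('wrist',s); cv2.imwrite(f'pics/{name}.png',im[...,::-1])
    h=cv2.cvtColor(im,cv2.COLOR_RGB2HSV); m=np.uint8((clay(im)>0)&(h[...,2]>70))*255
    best=min(blobs(m,60),key=lambda b:np.hypot(*(plane(c,b,z)[:,:2].mean(0)-near)))
    q=np.float32(plane(c,best,z)[:,:2]*1000); r=cv2.minAreaRect(q); e=cv2.minEnclosingCircle(q)
    print('rect',np.round(r[0],1),np.round(r[1],1),round(r[2],1),'circ',np.round(e[0],1),round(2*e[1],1),'px',best.mean(0).round())
E
python3 -c "
from h import *
look('w1',.085,(.506,.458)); go(.506,.458,.23,97.2)"
```

```text
rect [506.4 459.4] [58.4 59.4] 7.2 circ [506.5 458.2] 81.5 px [288. 211.]
d [-2.1 -0.2  0.4] spin 0.1 yaw0 97.3 rows 0.1
```

View pics/w1.png

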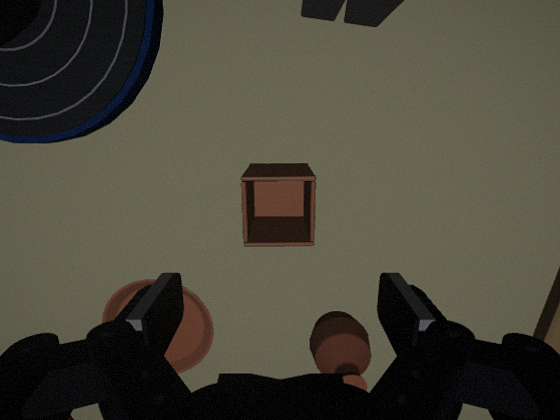

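The large square cup is centred at (279,211), lined up between the fingers, and measures 58-59 mm as expected. I descend and grip.

Emit:
{"name": "send_rows", "arguments": {"plan": [{"dx":-2,"dy":0,"dz":25},{"dx":-2,"dy":0,"dz":60},{"dx":-2,"dy":0,"dz":100},{"dx":-2,"dy":0,"dz":135},{"dx":-2,"dy":0,"dz":155},{"dx":-2,"dy":0,"dz":164},{"dx":-2,"dy":0,"dz":164},{"dx":-2,"dy":0,"dz":164},{"dx":-2,"dy":0,"dz":164}]}}

```text
validation failed for argument at $.pl...
```

Emit:
{"name": "send_rows", "arguments": {"grip": 30, "plan": [{"dz":0},{"dz":0},{"dz":0},{"dz":0},{"dz":0},{"dz":0},{"dz":0},{"dz":0},{"dz":0},{"dz":0}]}}

```text
validation failed for argument at $.pl...
```

Emit:
{"name": "send_rows", "arguments": {"plan": [{"dx":-2,"dy":0,"dz":25,"spin":0},{"dx":-2,"dy":0,"dz":60,"spin":0},{"dx":-2,"dy":0,"dz":100,"spin":0},{"dx":-2,"dy":0,"dz":135,"spin":0},{"dx":-2,"dy":0,"dz":155,"spin":0},{"dx":-2,"dy":0,"dz":164,"spin":0},{"dx":-2,"dy":0,"dz":164,"spin":0},{"dx":-2,"dy":0,"dz":164,"spin":0},{"dx":-2,"dy":0,"dz":164,"spin":0}]}}

```text
t: 4.95
tcp_pos: [0.5069, 0.4598, 0.0678]
tool_rot: [[-0.129, 0.992, 0.003], [0.992, 0.129, 0.003], [0.002, 0.003, -1.0]]
contact_force: [0.4, 1.4, -0.4]
opening: 0.999
grip_force: 0.0
```

Emit:
{"name": "send_rows", "arguments": {"grip": 30, "plan": [{"dx":0,"dy":0,"dz":0,"spin":0},{"dx":0,"dy":0,"dz":0,"spin":0},{"dx":0,"dy":0,"dz":0,"spin":0},{"dx":0,"dy":0,"dz":0,"spin":0},{"dx":0,"dy":0,"dz":0,"spin":0},{"dx":0,"dy":0,"dz":0,"spin":0},{"dx":0,"dy":0,"dz":0,"spin":0},{"dx":0,"dy":0,"dz":0,"spin":0},{"dx":0,"dy":0,"dz":0,"spin":0},{"dx":0,"dy":0,"dz":0,"spin":0}]}}

```text
t: 5.78
tcp_pos: [0.5063, 0.4597, 0.0673]
tool_rot: [[-0.129, 0.992, 0.002], [0.992, 0.129, 0.002], [0.002, 0.002, -1.0]]
contact_force: [-0.6, -0.3, 6.8]
opening: 0.699
grip_force: 65.7
```

Emit:
{"name": "send_rows", "arguments": {"plan": [{"dx":0,"dy":0,"dz":-10,"spin":0},{"dx":0,"dy":0,"dz":-35,"spin":0},{"dx":0,"dy":0,"dz":-70,"spin":0},{"dx":0,"dy":0,"dz":-105,"spin":0},{"dx":-15,"dy":-2,"dz":-135,"spin":1},{"dx":-45,"dy":-6,"dz":-145,"spin":3},{"dx":-80,"dy":-11,"dz":-145,"spin":6},{"dx":-120,"dy":-16,"dz":-145,"spin":9},{"dx":-160,"dy":-21,"dz":-145,"spin":12},{"dx":-200,"dy":-27,"dz":-145,"spin":15},{"dx":-240,"dy":-32,"dz":-145,"spin":18},{"dx":-280,"dy":-37,"dz":-145,"spin":21}]}}

```text
t: 6.78
tcp_pos: [0.5042, 0.1745, 0.2109]
tool_rot: [[0.237, 0.972, 0.0], [0.972, -0.237, -0.0], [-0.0, 0.0, -1.0]]
contact_force: [0.8, -0.4, -1.0]
opening: 0.692
grip_force: 65.1
```

```bash
python3 -c "
from h import *
go(.504,-.445,.212,52.7);print(bot.state()['grip_force'])"
```

```text
d [-601.9  146.5   -1.1] spin 23.6 yaw0 76.3 rows 14.9
65.10948300361633
```

Emit:
{"name": "send_rows", "arguments": {"plan": [{"dx":-30,"dy":7,"dz":0,"spin":2},{"dx":-68,"dy":17,"dz":0,"spin":3},{"dx":-107,"dy":26,"dz":0,"spin":5},{"dx":-146,"dy":36,"dz":0,"spin":6},{"dx":-184,"dy":45,"dz":0,"spin":8},{"dx":-222,"dy":54,"dz":0,"spin":9},{"dx":-260,"dy":63,"dz":0,"spin":11},{"dx":-298,"dy":73,"dz":0,"spin":12},{"dx":-336,"dy":82,"dz":0,"spin":14},{"dx":-374,"dy":91,"dz":0,"spin":15},{"dx":-410,"dy":100,"dz":0,"spin":17},{"dx":-440,"dy":107,"dz":0,"spin":18}]}}

```text
t: 7.78
tcp_pos: [0.5051, -0.2792, 0.2109]
tool_rot: [[0.526, 0.85, 0.0], [0.85, -0.526, -0.001], [-0.001, 0.001, -1.0]]
contact_force: [0.1, 0.4, -2.9]
opening: 0.699
grip_force: 65.0
```

```bash
python3 -c "
from h import *
go(.504,-.445,.212,52.7)
import pickle
s=bot.state();im=bot.read_camera('wrist');pickle.dump((s,im),open('C.pkl','wb'));cv2.imwrite('pics/w2.png',im[...,::-1])"
```

```text
d [-141.6   86.3   -1. ] spin 5.6 yaw0 58.3 rows 4.0
```

View pics/w2.png

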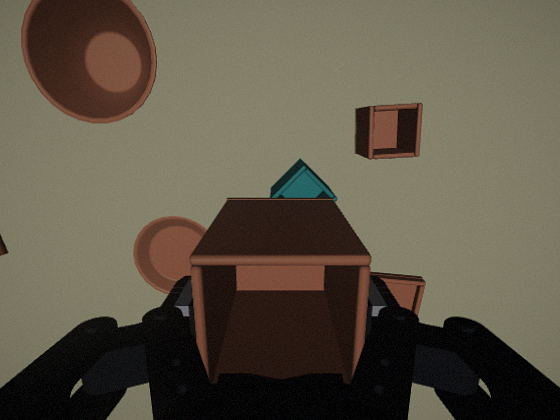

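The held cup sits straight in the fingers. A corner of the large square saucer shows at (424,281), so I check it against view A.

```bash
python3 -c "
from h import *
import pickle
C=cam('wrist',pickle.load(open('C.pkl','rb'))[0]);s,im=pickle.load(open('A.pkl','rb'));A=cam('wrist',s)
print('C corner',plane(C,[(424,280)],.014).round(4))
b=min(blobs(clay(im),1000),key=lambda b:np.hypot(*(b.mean(0)-(451,180))))
h=cv2.convexHull(np.float32(b));q=cv2.approxPolyDP(h,8,True)[:,0];print(q,plane(A,q,.014).round(4))
h=cv2.minAreaRect(np.float32(plane(A,b,.014)[:,:2]));print(cv2.boxPoints(h))
for p in q: X,e=tri((A,C),(p,(424,280)));print(p,X.round(3),np.round(e,4))
"
```

```text
C corner [[ 0.5865 -0.4331  0.014 ]]
[[457. 125.]
 [516. 179.]
 [454. 240.]
 [394. 191.]] [[ 0.5837 -0.4381  0.014 ]
 [ 0.5108 -0.531   0.014 ]
 [ 0.4202 -0.4582  0.014 ]
 [ 0.494  -0.3629  0.014 ]]
[[ 0.41791847 -0.4601606 ]
 [ 0.51300675 -0.53266484]
 [ 0.5884303  -0.43374795]
 [ 0.49334198 -0.36124372]]
[457. 125.] [ 0.585 -0.439  0.009] [0.0025 0.0025]
[516. 179.] [ 0.556 -0.302  0.272] [0.0373 0.0373]
[454. 240.] [ 0.541 -0.262  0.312] [0.0277 0.0277]
[394. 191.] [ 0.549 -0.273  0.256] [0.0063 0.0063]
```

Agreement is within 4 mm: the expected corner is (0.587,-0.435) and the measured one (0.5865,-0.433).

Emit:
{"name": "send_rows", "arguments": {"plan": [{"dx":-30,"dy":18,"dz":0,"spin":2},{"dx":-65,"dy":39,"dz":0,"spin":3},{"dx":-100,"dy":61,"dz":0,"spin":4},{"dx":-125,"dy":76,"dz":0,"spin":5},{"dx":-138,"dy":84,"dz":0,"spin":5.6},{"dx":-143,"dy":87,"dz":20,"spin":5.6},{"dx":-143,"dy":87,"dz":50,"spin":5.6},{"dx":-143,"dy":87,"dz":80,"spin":5.6},{"dx":-143,"dy":87,"dz":100,"spin":5.6},{"dx":-143,"dy":87,"dz":110,"spin":5.6},{"dx":-143,"dy":87,"dz":110,"spin":5.6},{"dx":-143,"dy":87,"dz":110,"spin":5.6}]}}

```text
t: 8.83
tcp_pos: [0.505, -0.4437, 0.1008]
tool_rot: [[0.604, 0.797, -0.0], [0.797, -0.604, 0.0], [-0.0, -0.0, -1.0]]
contact_force: [1.1, -0.8, -2.0]
opening: 0.694
grip_force: 65.7
```

```bash
python3 -c "
from h import *
go(.503,-.446,.0725,52.7)"
```

```text
d [-3.  -0.2 28.3] spin 0.1 yaw0 52.8 rows 0.7
```

Emit:
{"name": "send_rows", "arguments": {"plan": [{"dx":-3,"dy":0,"dz":8,"spin":0},{"dx":-3,"dy":0,"dz":15,"spin":0},{"dx":-3,"dy":0,"dz":20,"spin":0},{"dx":-3,"dy":0,"dz":24,"spin":0},{"dx":-3,"dy":0,"dz":26,"spin":0},{"dx":-3,"dy":0,"dz":28,"spin":0},{"dx":-3,"dy":0,"dz":28,"spin":0},{"dx":-3,"dy":0,"dz":28,"spin":0}]}}

```text
t: 9.5
tcp_pos: [0.5032, -0.4464, 0.0725]
tool_rot: [[0.604, 0.797, 0.0], [0.797, -0.604, -0.0], [-0.0, 0.0, -1.0]]
contact_force: [0.4, -0.8, -2.5]
opening: 0.69
grip_force: 65.8
```

Emit:
{"name": "send_rows", "arguments": {"plan": [{"dx":0,"dy":0,"dz":1,"spin":0},{"dx":0,"dy":0,"dz":2,"spin":0},{"dx":0,"dy":0,"dz":2,"spin":0},{"dx":0,"dy":0,"dz":2,"spin":0}]}}

```text
t: 9.83
tcp_pos: [0.5031, -0.4465, 0.0723]
tool_rot: [[0.604, 0.797, 0.001], [0.797, -0.604, -0.001], [-0.0, 0.001, -1.0]]
contact_force: [-3.4, 3.2, 11.4]
opening: 0.693
grip_force: 66.9
```

Contact. I release and back off.

Emit:
{"name": "send_rows", "arguments": {"grip": 82, "plan": [{"dx":0,"dy":0,"dz":-1,"spin":0},{"dx":0,"dy":0,"dz":-1,"spin":0},{"dx":0,"dy":0,"dz":-1,"spin":0},{"dx":0,"dy":0,"dz":-1,"spin":0},{"dx":0,"dy":0,"dz":-1,"spin":0},{"dx":0,"dy":0,"dz":-1,"spin":0},{"dx":0,"dy":0,"dz":-20,"spin":0},{"dx":0,"dy":0,"dz":-55,"spin":0},{"dx":0,"dy":0,"dz":-95,"spin":0},{"dx":0,"dy":0,"dz":-135,"spin":0},{"dx":0,"dy":0,"dz":-160,"spin":0},{"dx":0,"dy":0,"dz":-160,"spin":0}]}}

```text
t: 10.83
tcp_pos: [0.5055, -0.4485, 0.2377]
tool_rot: [[0.604, 0.797, 0.008], [0.797, -0.604, -0.007], [-0.001, 0.011, -1.0]]
contact_force: [0.7, -0.9, 0.1]
opening: 0.962
grip_force: 0.0
```

```bash
python3 -c "
from h import *
look('w3',.09,(.503,-.446)); go(.6164,-.2755,.20,151)"
```

```text
rect [ 513.9 -436.1] [92.7 92. ] 52.8 circ [ 513.6 -436. ] 129.1 px [284. 195.]
d [204.7 -15.4  34.2] spin -98.2 yaw0 52.8 rows 5.0
```

View pics/w3.png

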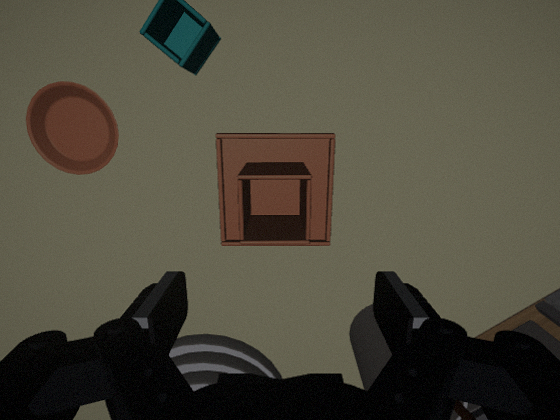

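The large square cup is upright and square in its saucer: rim corners (239,178)-(308,242) inside saucer corners (217,134)-(330,245). I check the offset and move on.

Emit:
{"name": "send_rows", "arguments": {"grip": 75, "plan": [{"dx":10,"dy":-1,"dz":0,"spin":-5},{"dx":205,"dy":-15,"dz":34,"spin":-98},{"dx":205,"dy":-15,"dz":34,"spin":-98},{"dx":205,"dy":-15,"dz":34,"spin":-98},{"dx":205,"dy":-15,"dz":34,"spin":-98},{"dx":205,"dy":-15,"dz":34,"spin":-98},{"dx":205,"dy":-15,"dz":34,"spin":-98},{"dx":205,"dy":-15,"dz":34,"spin":-98},{"dx":205,"dy":-15,"dz":34,"spin":-98},{"dx":205,"dy":-15,"dz":34,"spin":-98},{"dx":205,"dy":-15,"dz":34,"spin":-98},{"dx":205,"dy":-15,"dz":34,"spin":-98}]}}

```text
t: 11.88
tcp_pos: [0.6142, -0.2734, 0.1942]
tool_rot: [[-0.731, 0.682, -0.003], [0.682, 0.731, 0.001], [0.003, -0.001, -1.0]]
contact_force: [-0.0, -0.1, -0.1]
opening: 0.879
grip_force: 0.0
```

```bash
python3 -c "
from h import *
# offset check of placed cup from w3 (pose as reported then)
s=dict(tcp_pos=np.array([.5055,-.4485,.2377]),tool_rot=np.array([[.604,.797,.008],[.797,-.604,-.007],[-.001,.011,-1.]]))
c=cam('wrist',s);print(plane(c,[(217,134),(335,134),(330,245),(222,245)],.014).mean(0),plane(c,[(239,178),(312,178),(308,242),(243,242)],.09).mean(0))
go(.6164,-.2755,.20,151)"
```

```text
[ 0.50366299 -0.44884633  0.014     ] [ 0.50353535 -0.44818706  0.09      ]
d [-3.1 -0.  -5.8] spin -14.0 yaw0 137.0 rows 0.2
```

Emit:
{"name": "send_rows", "arguments": {"plan": [{"dx":-3,"dy":0,"dz":-6,"spin":-7},{"dx":-3,"dy":0,"dz":-6,"spin":-14},{"dx":-3,"dy":0,"dz":-6,"spin":-14},{"dx":-3,"dy":0,"dz":-6,"spin":-14},{"dx":-3,"dy":0,"dz":-6,"spin":-14}]}}

```text
t: 12.3
tcp_pos: [0.6166, -0.2757, 0.2011]
tool_rot: [[-0.87, 0.493, -0.002], [0.493, 0.87, 0.001], [0.002, -0.0, -1.0]]
contact_force: [0.4, -0.6, 0.2]
opening: 0.879
grip_force: 0.0
```

```bash
python3 -c "
from h import *
look('w4',.052,(.6164,-.2755)); go(.6164,-.2755,.042,151)"
```

```text
rect [ 609.3 -271.3] [37.4 24.4] 60.4 circ [ 606.7 -269.6] 41.3 px [281. 197.]
d [1.000e-01 1.000e-01 1.594e+02] spin -0.5 yaw0 150.5 rows 3.8
```

View pics/w4.png

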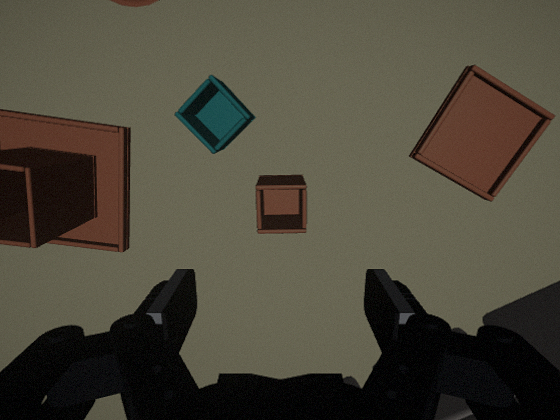

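The small square cup's rim corners are (256,187), (307,187), (306,233), (258,233), lined up with the fingers. The small square saucer's corners are (474,66), (552,117), (491,200), (411,156).

```bash
python3 -c "
from h import *
import pickle
c=cam('wrist'); A=cam('wrist',pickle.load(open('A.pkl','rb'))[0])
k=np.array([(256,187),(307,187),(306,233),(258,233)],float);q=plane(c,k,.052);print(q.mean(0).round(4),cv2.minAreaRect(np.float32(q[:,:2])))
print(tri((c,A),(k.mean(0),(341.6,97.3))))
k=np.array([(474,66),(552,117),(491,200),(411,156)],float);q=plane(c,k,.014);print(q.round(4),q.mean(0).round(4),cv2.minAreaRect(np.float32(q[:,:2])))
a=np.array([(201,14),(241,79),(189,115),(147,54)],float);q=plane(A,a,.014);print(q.round(4),q.mean(0).round(4))
print(tri((c,A),(k.mean(0),a.mean(0))))
"
```

```text
[ 0.6182 -0.2746  0.052 ] ((0.6181297302246094, -0.2747962474822998), (0.041572846472263336, 0.03954647481441498), 60.456687927246094)
(array([ 0.61509719, -0.273194  ,  0.06423091]), [np.float64(0.0003281258200589981), np.float64(0.00032812582005893874)])
[[ 0.5975 -0.0774  0.014 ]
 [ 0.67   -0.033   0.014 ]
 [ 0.7151 -0.1039  0.014 ]
 [ 0.6405 -0.1527  0.014 ]] [ 0.6558 -0.0917  0.014 ] ((0.6548641920089722, -0.09221752732992172), (0.08916360884904861, 0.08653078973293304), 32.484859466552734)
[[ 0.7141 -0.1049  0.014 ]
 [ 0.6405 -0.1513  0.014 ]
 [ 0.5962 -0.0807  0.014 ]
 [ 0.6696 -0.0336  0.014 ]] [ 0.6551 -0.0926  0.014 ]
(array([ 0.65519185, -0.09189603,  0.01469731]), [np.float64(0.001370900428977709), np.float64(0.0013709004289774755)])
```

The saucer height checks at 14.7 mm, and its centre is (0.655,-0.092). I descend and grip.

Emit:
{"name": "send_rows", "arguments": {"plan": [{"dx":-1,"dy":1,"dz":25,"spin":0},{"dx":-1,"dy":1,"dz":60,"spin":0},{"dx":-1,"dy":1,"dz":100,"spin":0},{"dx":-1,"dy":1,"dz":132,"spin":0},{"dx":-1,"dy":1,"dz":150,"spin":0},{"dx":-1,"dy":1,"dz":158,"spin":0},{"dx":-1,"dy":1,"dz":158,"spin":0},{"dx":-1,"dy":1,"dz":158,"spin":0}]}}

```text
t: 13.02
tcp_pos: [0.6189, -0.2757, 0.0449]
tool_rot: [[-0.871, 0.491, 0.0], [0.491, 0.871, -0.0], [-0.0, 0.0, -1.0]]
contact_force: [1.1, -0.0, 0.1]
opening: 0.876
grip_force: 0.0
```

Emit:
{"name": "send_rows", "arguments": {"grip": 20, "plan": [{"dx":0,"dy":0,"dz":0,"spin":0},{"dx":0,"dy":0,"dz":0,"spin":0},{"dx":0,"dy":0,"dz":0,"spin":0},{"dx":0,"dy":0,"dz":0,"spin":0},{"dx":0,"dy":0,"dz":0,"spin":0},{"dx":0,"dy":0,"dz":0,"spin":0},{"dx":0,"dy":0,"dz":0,"spin":0},{"dx":0,"dy":0,"dz":0,"spin":0},{"dx":0,"dy":0,"dz":0,"spin":0},{"dx":0,"dy":0,"dz":0,"spin":0}]}}

```text
t: 13.85
tcp_pos: [0.62, -0.2762, 0.0465]
tool_rot: [[-0.871, 0.491, 0.003], [0.491, 0.871, -0.002], [-0.004, 0.0, -1.0]]
contact_force: [-0.5, -0.2, 5.0]
opening: 0.481
grip_force: 61.8
```

```bash
python3 -c "
from h import *
go(.6552,-.0922,.12,122.4)"
```

```text
d [ 59.4 177.6 -73.7] spin 28.2 yaw0 150.6 rows 4.8
```

Emit:
{"name": "send_rows", "arguments": {"plan": [{"dx":0,"dy":0,"dz":-10,"spin":0},{"dx":0,"dy":0,"dz":-35,"spin":0},{"dx":0,"dy":5,"dz":-60,"spin":1},{"dx":8,"dy":25,"dz":-74,"spin":5},{"dx":19,"dy":58,"dz":-74,"spin":10},{"dx":30,"dy":93,"dz":-74,"spin":16},{"dx":41,"dy":127,"dz":-74,"spin":21},{"dx":50,"dy":155,"dz":-74,"spin":26},{"dx":55,"dy":171,"dz":-74,"spin":28},{"dx":57.5,"dy":176.5,"dz":-74,"spin":28.2},{"dx":57.5,"dy":176.5,"dz":-74,"spin":28.2},{"dx":57.5,"dy":176.5,"dz":-74,"spin":28.2}]}}

```text
t: 14.85
tcp_pos: [0.6549, -0.0942, 0.1187]
tool_rot: [[-0.537, 0.844, 0.0], [0.844, 0.537, -0.001], [-0.001, -0.0, -1.0]]
contact_force: [0.4, -0.5, -0.6]
opening: 0.484
grip_force: 61.0
```

```bash
python3 -c "
from h import *
go(.6564,-.0941,.052,122.4)"
```

```text
d [-0.7  1.3 66.7] spin 0.1 yaw0 122.5 rows 1.6
```

Emit:
{"name": "send_rows", "arguments": {"plan": [{"dx":-1,"dy":1,"dz":10,"spin":0},{"dx":-1,"dy":1,"dz":25,"spin":0},{"dx":-1,"dy":1,"dz":40,"spin":0},{"dx":-1,"dy":1,"dz":50,"spin":0},{"dx":-1,"dy":1,"dz":56,"spin":0},{"dx":-1,"dy":1,"dz":60,"spin":0},{"dx":-1,"dy":1,"dz":63,"spin":0},{"dx":-1,"dy":1,"dz":64,"spin":0},{"dx":-1,"dy":1,"dz":64,"spin":0}]}}

```text
t: 15.6
tcp_pos: [0.6567, -0.094, 0.0545]
tool_rot: [[-0.536, 0.844, 0.0], [0.844, 0.536, -0.0], [-0.0, 0.0, -1.0]]
contact_force: [0.3, -0.7, -0.9]
opening: 0.484
grip_force: 61.0
```

Emit:
{"name": "send_rows", "arguments": {"plan": [{"dx":0,"dy":0,"dz":1,"spin":0},{"dx":0,"dy":0,"dz":2,"spin":0},{"dx":0,"dy":0,"dz":3,"spin":0},{"dx":0,"dy":0,"dz":3,"spin":0}]}}

```text
t: 15.93
tcp_pos: [0.6567, -0.0938, 0.0515]
tool_rot: [[-0.536, 0.844, 0.001], [0.844, 0.536, -0.0], [-0.0, 0.0, -1.0]]
contact_force: [-0.4, 0.3, -0.0]
opening: 0.483
grip_force: 61.1
```

Emit:
{"name": "send_rows", "arguments": {"plan": [{"dx":0,"dy":0,"dz":1,"spin":0},{"dx":0,"dy":0,"dz":1.5,"spin":0},{"dx":0,"dy":0,"dz":1.5,"spin":0},{"dx":0,"dy":0,"dz":1.5,"spin":0}]}}

```text
t: 16.27
tcp_pos: [0.6567, -0.0938, 0.0515]
tool_rot: [[-0.536, 0.844, 0.001], [0.844, 0.536, -0.0], [-0.001, 0.001, -1.0]]
contact_force: [-3.6, 1.5, 10.1]
opening: 0.482
grip_force: 62.3
```

Emit:
{"name": "send_rows", "arguments": {"grip": 72, "plan": [{"dx":0,"dy":0,"dz":-1,"spin":0},{"dx":0,"dy":0,"dz":-1,"spin":0},{"dx":0,"dy":0,"dz":-1,"spin":0},{"dx":0,"dy":0,"dz":-1,"spin":0},{"dx":0,"dy":0,"dz":-1,"spin":0},{"dx":0,"dy":0,"dz":-1,"spin":0},{"dx":0,"dy":0,"dz":-20,"spin":0},{"dx":0,"dy":0,"dz":-55,"spin":0},{"dx":0,"dy":0,"dz":-95,"spin":0},{"dx":0,"dy":0,"dz":-135,"spin":0},{"dx":0,"dy":0,"dz":-150,"spin":0},{"dx":0,"dy":0,"dz":-150,"spin":0}]}}

```text
t: 17.27
tcp_pos: [0.6595, -0.0943, 0.2056]
tool_rot: [[-0.536, 0.844, 0.009], [0.844, 0.536, -0.001], [-0.006, 0.007, -1.0]]
contact_force: [1.0, 0.1, -0.4]
opening: 0.842
grip_force: 0.0
```

```bash
python3 -c "
from h import *
look('w5',.057,(.655,-.092)); go(.677,.1,.20,90)"
```

```text
rect [652.1 -82. ] [74.7 74.7] 32.3 circ [652.4 -82.6] 104.0 px [279. 193.]
d [153.8 120.    2.5] spin 32.4 yaw0 122.4 rows 4.7
```

View pics/w5.png

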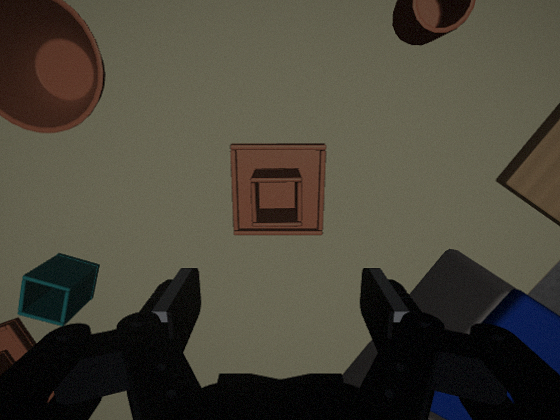

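The small square cup is in its saucer: rim (251,180)-(301,226) inside (231,144)-(323,235). On to the small round cup.

Emit:
{"name": "send_rows", "arguments": {"plan": [{"dx":10,"dy":8,"dz":0,"spin":0},{"dx":154,"dy":120,"dz":2,"spin":0},{"dx":154,"dy":120,"dz":2,"spin":0},{"dx":154,"dy":120,"dz":2,"spin":0},{"dx":154,"dy":120,"dz":2,"spin":0},{"dx":154,"dy":120,"dz":2,"spin":0},{"dx":154,"dy":120,"dz":2,"spin":0},{"dx":154,"dy":120,"dz":2,"spin":0},{"dx":154,"dy":120,"dz":2,"spin":0},{"dx":154,"dy":120,"dz":2,"spin":0},{"dx":154,"dy":120,"dz":2,"spin":0}]}}

```text
t: 18.23
tcp_pos: [0.6751, 0.0989, 0.1975]
tool_rot: [[-0.534, 0.845, -0.001], [0.845, 0.534, -0.0], [0.0, -0.001, -1.0]]
contact_force: [-0.4, 1.4, -0.1]
opening: 0.847
grip_force: 0.0
```

```bash
python3 -c "
from h import *
s=dict(tcp_pos=np.array([.6595,-.0943,.2056]),tool_rot=np.array([[-.536,.844,.009],[.844,.536,-.001],[-.006,.007,-1.]]))
c=cam('wrist',s);print(plane(c,[(231,144),(326,144),(323,235),(234,235)],.014).mean(0),plane(c,[(251,180),(302,180),(301,226),(253,226)],.057).mean(0))
look('w6',.052,(.677,.1)); go(.677,.1,.2)"
```

```text
[ 0.65695448 -0.08946392  0.014     ] [ 0.6560739  -0.09111098  0.057     ]
rect [677.4  98.9] [44.2 45.1] 31.1 circ [677.1  98.8] 46.1 px [282. 211.]
d [-0.1  2.1 -2.3] spin 0.0 yaw0 122.3 rows 0.1
```

View pics/w6.png

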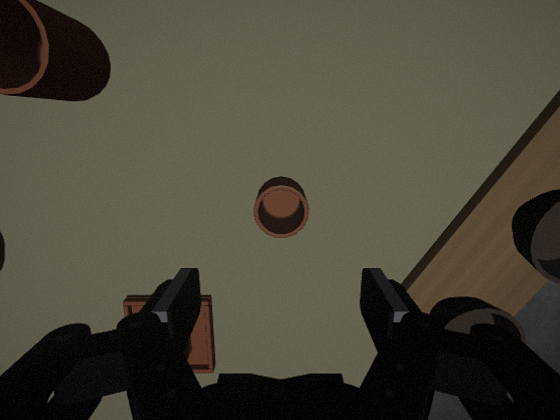

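The small round cup's rim is at (281,211), fitted diameter 46.1 mm and centred between the fingers. I descend and grip.

Emit:
{"name": "send_rows", "arguments": {"plan": [{"dx":-1,"dy":2,"dz":25,"spin":0},{"dx":-1,"dy":2,"dz":60,"spin":0},{"dx":-1,"dy":2,"dz":100,"spin":0},{"dx":-1,"dy":2,"dz":130,"spin":0},{"dx":-1,"dy":2,"dz":147,"spin":0},{"dx":-1,"dy":2,"dz":154,"spin":0},{"dx":-1,"dy":2,"dz":154,"spin":0},{"dx":-1,"dy":2,"dz":154,"spin":0}]}}

```text
t: 18.95
tcp_pos: [0.6781, 0.1002, 0.0447]
tool_rot: [[-0.535, 0.845, 0.001], [0.845, 0.535, 0.0], [-0.0, 0.001, -1.0]]
contact_force: [1.6, -1.4, 0.5]
opening: 0.84
grip_force: 0.0
```

Emit:
{"name": "send_rows", "arguments": {"grip": 25, "plan": [{"dx":0,"dy":0,"dz":0,"spin":0},{"dx":0,"dy":0,"dz":0,"spin":0},{"dx":0,"dy":0,"dz":0,"spin":0},{"dx":0,"dy":0,"dz":0,"spin":0},{"dx":0,"dy":0,"dz":0,"spin":0},{"dx":0,"dy":0,"dz":0,"spin":0},{"dx":0,"dy":0,"dz":0,"spin":0},{"dx":0,"dy":0,"dz":0,"spin":0},{"dx":0,"dy":0,"dz":0,"spin":0},{"dx":0,"dy":0,"dz":0,"spin":0}]}}

```text
t: 19.78
tcp_pos: [0.6791, 0.1007, 0.0463]
tool_rot: [[-0.536, 0.844, 0.004], [0.844, 0.536, 0.0], [-0.002, 0.003, -1.0]]
contact_force: [-1.0, -0.7, 6.5]
opening: 0.52
grip_force: 61.8
```

Emit:
{"name": "send_rows", "arguments": {"plan": [{"dx":0,"dy":0,"dz":-10,"spin":0},{"dx":0,"dy":0,"dz":-35,"spin":0},{"dx":0,"dy":0,"dz":-70,"spin":0},{"dx":0,"dy":0,"dz":-105,"spin":0},{"dx":0,"dy":0,"dz":-130,"spin":0},{"dx":0,"dy":0,"dz":-140,"spin":0},{"dx":0,"dy":0,"dz":-140,"spin":0},{"dx":0,"dy":0,"dz":-140,"spin":0}]}}

```text
t: 20.45
tcp_pos: [0.6774, 0.1007, 0.1836]
tool_rot: [[-0.536, 0.844, 0.0], [0.844, 0.536, 0.0], [-0.0, 0.0, -1.0]]
contact_force: [0.0, -0.0, -1.5]
opening: 0.523
grip_force: 61.5
```

```bash
python3 -c "
from h import *
go(.382,-.279,.16,90)"
```

```text
d [-162.3 -452.9   23.5] spin 32.4 yaw0 122.4 rows 11.6
```

Emit:
{"name": "send_rows", "arguments": {"plan": [{"dx":-5,"dy":-15,"dz":0,"spin":0},{"dx":-16,"dy":-45,"dz":0,"spin":0},{"dx":-30,"dy":-83,"dz":0,"spin":0},{"dx":-43,"dy":-121,"dz":0,"spin":0},{"dx":-57,"dy":-159,"dz":0,"spin":0},{"dx":-71,"dy":-197,"dz":0,"spin":0},{"dx":-84,"dy":-235,"dz":0,"spin":0},{"dx":-98,"dy":-273,"dz":0,"spin":0},{"dx":-111,"dy":-310,"dz":0,"spin":0},{"dx":-122,"dy":-342,"dz":0,"spin":0},{"dx":-129,"dy":-360,"dz":0,"spin":0},{"dx":-129,"dy":-360,"dz":0,"spin":0}]}}

```text
t: 21.45
tcp_pos: [0.4385, -0.2029, 0.1814]
tool_rot: [[-0.532, 0.847, -0.005], [0.847, 0.532, 0.001], [0.003, -0.004, -1.0]]
contact_force: [-0.6, -0.1, -1.1]
opening: 0.523
grip_force: 61.7
```

```bash
python3 -c "
from h import *
import pickle
A=cam('wrist',pickle.load(open('A.pkl','rb'))[0])
s=dict(tcp_pos=np.array([.5055,-.4485,.2377]),tool_rot=np.array([[.604,.797,.008],[.797,-.604,-.007],[-.001,.011,-1.]]));W=cam('wrist',s)
for f,c,g in(('A',pickle.load(open('A.pkl','rb'))[1],(332,264)),('W',cv2.imread('pics/w3.png')[...,::-1].copy(),(72,128))):
    b=min(blobs(clay(c),1000),key=lambda b:np.hypot(*(b.mean(0)-g)));e=cv2.fitEllipse(np.float32(b));print(e)
    q=np.float32(plane(A if f=='A' else W,b,.014)[:,:2]*1000);print(cv2.minEnclosingCircle(q),cv2.fitEllipse(q))
    if f=='A': ea=e[0]
print(tri((A,W),(ea,e[0])))
go(.381,-.279,.16)"
```

```text
((331.297607421875, 263.422119140625), (51.80169677734375, 57.256011962890625), 74.17632293701172)
((380.7197570800781, -279.258544921875), 43.85165786743164) ((380.86175537109375, -279.1101989746094), (85.45069122314453, 86.28105926513672), 42.71344757080078)
((72.79739379882812, 128.56158447265625), (82.74042510986328, 99.55725860595703), 135.99754333496094)
((383.00396728515625, -279.13409423828125), 44.126705169677734) ((382.95697021484375, -279.1256408691406), (86.54046630859375, 87.05179595947266), 177.5041046142578)
(array([ 0.38418033, -0.27854062,  0.01685485]), [np.float64(0.0009246379780176643), np.float64(0.0009246379780178119)])
d [-33.9 -89.1  21.6] spin 0.0 yaw0 122.1 rows 2.3
```

Emit:
{"name": "send_rows", "arguments": {"plan": [{"dx":-6,"dy":-15,"dz":0,"spin":0},{"dx":-18,"dy":-45,"dz":0,"spin":0},{"dx":-28,"dy":-72,"dz":10,"spin":0},{"dx":-33,"dy":-85,"dz":30,"spin":0},{"dx":-34,"dy":-88,"dz":60,"spin":0},{"dx":-34,"dy":-88,"dz":85,"spin":0},{"dx":-34,"dy":-88,"dz":100,"spin":0},{"dx":-34,"dy":-88,"dz":105,"spin":0},{"dx":-34,"dy":-88,"dz":105,"spin":0},{"dx":-34,"dy":-88,"dz":105,"spin":0}]}}

```text
t: 22.28
tcp_pos: [0.3864, -0.2764, 0.0783]
tool_rot: [[-0.536, 0.844, -0.001], [0.844, 0.536, 0.001], [0.001, -0.0, -1.0]]
contact_force: [0.2, 0.2, -0.7]
opening: 0.518
grip_force: 61.7
```

```bash
python3 -c "
from h import *
go(.382,-.279,.053)"
```

```text
d [ 0.1 -5.1 25.3] spin 0.0 yaw0 122.4 rows 0.6
```

Emit:
{"name": "send_rows", "arguments": {"plan": [{"dx":0,"dy":-5,"dz":5,"spin":0},{"dx":0,"dy":-5,"dz":12,"spin":0},{"dx":0,"dy":-5,"dz":18,"spin":0},{"dx":0,"dy":-5,"dz":22,"spin":0},{"dx":0,"dy":-5,"dz":24,"spin":0},{"dx":0,"dy":-5,"dz":25,"spin":0},{"dx":0,"dy":-5,"dz":25,"spin":0}]}}

```text
t: 22.87
tcp_pos: [0.3823, -0.2796, 0.0536]
tool_rot: [[-0.536, 0.844, -0.0], [0.844, 0.536, 0.0], [0.0, -0.0, -1.0]]
contact_force: [0.9, 0.7, -1.1]
opening: 0.519
grip_force: 61.7
```

Emit:
{"name": "send_rows", "arguments": {"plan": [{"dx":0,"dy":0,"dz":1,"spin":0},{"dx":0,"dy":0,"dz":2,"spin":0},{"dx":0,"dy":0,"dz":2,"spin":0},{"dx":0,"dy":0,"dz":2,"spin":0}]}}

```text
t: 23.2
tcp_pos: [0.3824, -0.2797, 0.0519]
tool_rot: [[-0.536, 0.844, 0.0], [0.844, 0.536, -0.0], [-0.0, 0.0, -1.0]]
contact_force: [0.2, 0.8, -1.9]
opening: 0.522
grip_force: 61.7
```

Emit:
{"name": "send_rows", "arguments": {"plan": [{"dx":0,"dy":0,"dz":1,"spin":0},{"dx":0,"dy":0,"dz":1.5,"spin":0},{"dx":0,"dy":0,"dz":1.5,"spin":0},{"dx":0,"dy":0,"dz":1.5,"spin":0}]}}

```text
t: 23.53
tcp_pos: [0.3825, -0.2798, 0.0513]
tool_rot: [[-0.536, 0.844, 0.001], [0.844, 0.536, -0.0], [-0.001, 0.0, -1.0]]
contact_force: [-3.0, 1.9, 10.8]
opening: 0.518
grip_force: 63.0
```

Emit:
{"name": "send_rows", "arguments": {"grip": 82, "plan": [{"dx":0,"dy":0,"dz":-1,"spin":0},{"dx":0,"dy":0,"dz":-1,"spin":0},{"dx":0,"dy":0,"dz":-1,"spin":0},{"dx":0,"dy":0,"dz":-1,"spin":0},{"dx":0,"dy":0,"dz":-1,"spin":0},{"dx":0,"dy":0,"dz":-1,"spin":0},{"dx":0,"dy":0,"dz":-20,"spin":0},{"dx":0,"dy":0,"dz":-55,"spin":0},{"dx":0,"dy":0,"dz":-95,"spin":0},{"dx":0,"dy":0,"dz":-135,"spin":0},{"dx":0,"dy":0,"dz":-175,"spin":0},{"dx":0,"dy":0,"dz":-185,"spin":0}]}}

```text
t: 24.53
tcp_pos: [0.3847, -0.2814, 0.2416]
tool_rot: [[-0.536, 0.844, 0.007], [0.844, 0.536, -0.005], [-0.008, 0.003, -1.0]]
contact_force: [1.1, -0.5, -0.8]
opening: 0.961
grip_force: 0.0
```

```bash
python3 -c "
from h import *
look('w7',.014,(.382,-.279)); look('w7',.057,(.382,-.279)); go(.463,.106,.23)"
```

```text
rect [ 384.5 -277.2] [87.1 87.3] 23.8 circ [ 384.2 -277.3] 88.1 px [281. 184.]
rect [ 379.4 -270.1] [76.3 75.3] 32.3 circ [ 379.4 -270.3] 76.9 px [280. 184.]
d [284.4 274.    7.2] spin 0.0 yaw0 122.4 rows 9.5
```

View pics/w7.png

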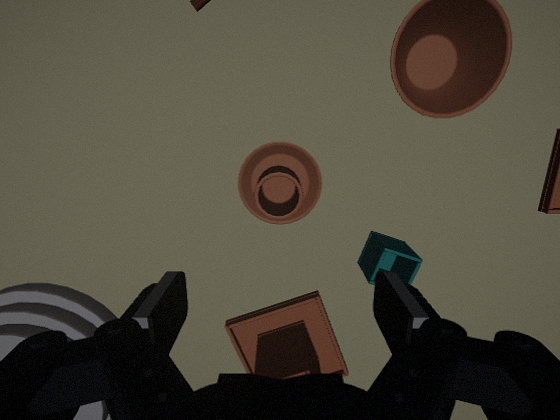

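The small round cup's rim at about (278,194) sits inside its saucer, centred about (280,183). I work out the blue neighbour next to choose the grasp direction for the large round cup.

```bash
python3 -c "
from h import *
import pickle
s=dict(tcp_pos=np.array([.3847,-.2814,.2416]),tool_rot=np.array([[-.536,.844,.007],[.844,.536,-.005],[-.008,.003,-1.]]))
print(plane(cam('wrist',s),[(278,194)],.057))
s,im=pickle.load(open('A.pkl','rb'));A=cam('wrist',s)
sA=plane(A,[(105,301)],.085);print('blue',sA)
print(tri((A,cam('scene')),((105,301),(330,170))))
s=pickle.load(open('B.pkl','rb'));b=min(blobs(clay(s[1]),1000),key=lambda b:np.hypot(*(b.mean(0)-(196,235))));c=cam('wrist',s[0])
q=np.float32(plane(c,b,.014)[:,:2]*1000);print(cv2.minEnclosingCircle(q),cv2.fitEllipse(q))"
```

```text
[[ 0.38186722 -0.27843857  0.057     ]]
blue [[0.36046746 0.02979813 0.085     ]]
(array([0.35607894, 0.03291357, 0.08226148]), [np.float64(0.0024982113613488443), np.float64(0.0024982113613488417)])
((386.43023681640625, 280.37860107421875), 63.8201789855957) ((386.5291748046875, 280.440185546875), (125.40301513671875, 126.0697250366211), 15.090825080871582)
```

Emit:
{"name": "send_rows", "arguments": {"plan": [{"dx":10,"dy":10,"dz":0,"spin":1},{"dx":284,"dy":274,"dz":7,"spin":32.4},{"dx":284,"dy":274,"dz":7,"spin":32.4},{"dx":284,"dy":274,"dz":7,"spin":32.4},{"dx":284,"dy":274,"dz":7,"spin":32.4},{"dx":284,"dy":274,"dz":7,"spin":32.4},{"dx":284,"dy":274,"dz":7,"spin":32.4},{"dx":284,"dy":274,"dz":7,"spin":32.4},{"dx":284,"dy":274,"dz":7,"spin":32.4},{"dx":284,"dy":274,"dz":7,"spin":32.4},{"dx":284,"dy":274,"dz":7,"spin":32.4},{"dx":284,"dy":274,"dz":7,"spin":32.4}]}}

```text
t: 25.63
tcp_pos: [0.4615, 0.1124, 0.2262]
tool_rot: [[-0.007, 1.0, -0.002], [1.0, 0.007, 0.002], [0.002, -0.002, -1.0]]
contact_force: [0.3, 0.2, 0.1]
opening: 0.959
grip_force: 0.0
```

Emit:
{"name": "send_rows", "arguments": {"grip": 85, "plan": [{"dx":0,"dy":0,"dz":0,"spin":0},{"dx":0,"dy":0,"dz":0,"spin":0},{"dx":0,"dy":0,"dz":0,"spin":0},{"dx":0,"dy":0,"dz":0,"spin":0}]}}

```text
t: 25.97
tcp_pos: [0.4611, 0.1056, 0.2278]
tool_rot: [[0.002, 1.0, -0.001], [1.0, -0.002, -0.0], [-0.0, -0.001, -1.0]]
contact_force: [-0.1, 0.2, 0.7]
opening: 0.994
grip_force: 0.0
```

```bash
python3 -c "
from h import *
look('w8',.085,(.463,.106)); go(.463,.106,.066,90)
im=bot.read_camera('wrist');c=cam('wrist')
b=[b for b in blobs(clay(im),500) if np.hypot(*(plane(c,b,.014)[:,:2].mean(0)-(.387,.281)))<.06]
for x in b: q=np.float32(plane(c,x,.014)[:,:2]*1000);print('saucer',cv2.minEnclosingCircle(q),x.mean(0))"
```

```text
rect [463.9 105.3] [62.2 61.9] 89.9 circ [464.2 105.3] 63.9 px [283. 210.]
d [  0.4   1.9 162. ] spin -0.1 yaw0 89.9 rows 3.9
saucer ((387.60504150390625, 276.6561279296875), 63.33494186401367) [211.54982818  23.56357388]
```

View pics/w8.png

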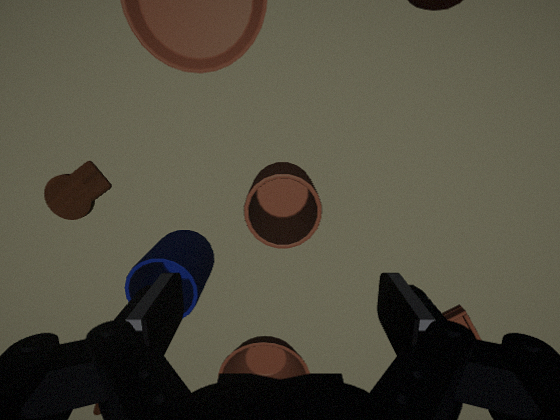

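The large round cup's rim is centred at (283,210), fitted diameter 63.9 mm. The blue cup at (165,290) is clear of the finger path. I descend and grip.

Emit:
{"name": "send_rows", "arguments": {"plan": [{"dx":0,"dy":3,"dz":25,"spin":0},{"dx":0,"dy":3,"dz":60,"spin":0},{"dx":0,"dy":3,"dz":100,"spin":0},{"dx":0,"dy":3,"dz":135,"spin":0},{"dx":0,"dy":3,"dz":154,"spin":0},{"dx":0,"dy":3,"dz":162,"spin":0},{"dx":0,"dy":3,"dz":162,"spin":0},{"dx":0,"dy":3,"dz":162,"spin":0},{"dx":0,"dy":3,"dz":162,"spin":0}]}}

```text
t: 26.82
tcp_pos: [0.466, 0.107, 0.0679]
tool_rot: [[0.0, 1.0, 0.003], [1.0, -0.0, 0.001], [0.001, 0.003, -1.0]]
contact_force: [0.4, -0.1, 0.5]
opening: 0.996
grip_force: 0.0
```

Emit:
{"name": "send_rows", "arguments": {"grip": 40, "plan": [{"dx":0,"dy":0,"dz":0,"spin":0},{"dx":0,"dy":0,"dz":0,"spin":0},{"dx":0,"dy":0,"dz":0,"spin":0},{"dx":0,"dy":0,"dz":0,"spin":0},{"dx":0,"dy":0,"dz":0,"spin":0},{"dx":0,"dy":0,"dz":0,"spin":0},{"dx":0,"dy":0,"dz":0,"spin":0},{"dx":0,"dy":0,"dz":0,"spin":0},{"dx":0,"dy":0,"dz":0,"spin":0},{"dx":0,"dy":0,"dz":0,"spin":0}]}}

```text
t: 27.65
tcp_pos: [0.4653, 0.1071, 0.0681]
tool_rot: [[0.0, 1.0, 0.002], [1.0, -0.0, 0.0], [0.0, 0.002, -1.0]]
contact_force: [-3.4, -0.8, 10.4]
opening: 0.735
grip_force: 64.3
```

```bash
python3 -c "
from h import *
go(.387,.280,.13,90)"
```

```text
d [172.9 -78.2 -62. ] spin -0.0 yaw0 90.0 rows 4.8
```

Emit:
{"name": "send_rows", "arguments": {"plan": [{"dx":0,"dy":0,"dz":-10,"spin":0},{"dx":0,"dy":0,"dz":-35,"spin":0},{"dx":5,"dy":-2,"dz":-55,"spin":0},{"dx":25,"dy":-11,"dz":-62,"spin":0},{"dx":60,"dy":-27,"dz":-62,"spin":0},{"dx":95,"dy":-43,"dz":-62,"spin":0},{"dx":130,"dy":-58,"dz":-62,"spin":0},{"dx":157,"dy":-70,"dz":-62,"spin":0},{"dx":170,"dy":-76,"dz":-62,"spin":0},{"dx":174,"dy":-78,"dz":-62,"spin":0},{"dx":174,"dy":-78,"dz":-62,"spin":0},{"dx":174,"dy":-78,"dz":-62,"spin":0}]}}

```text
t: 28.65
tcp_pos: [0.3866, 0.2806, 0.1286]
tool_rot: [[-0.0, 1.0, 0.0], [1.0, 0.0, -0.0], [-0.0, 0.0, -1.0]]
contact_force: [-0.1, 0.2, -2.9]
opening: 0.734
grip_force: 66.5
```

```bash
python3 -c "
from h import *
go(.387,.2815,.075,90)"
```

```text
d [ 1.   0.4 53.6] spin 0.0 yaw0 90.0 rows 1.3
```

Emit:
{"name": "send_rows", "arguments": {"plan": [{"dx":1,"dy":0,"dz":8,"spin":0},{"dx":1,"dy":0,"dz":20,"spin":0},{"dx":1,"dy":0,"dz":33,"spin":0},{"dx":1,"dy":0,"dz":42,"spin":0},{"dx":1,"dy":0,"dz":48,"spin":0},{"dx":1,"dy":0,"dz":52,"spin":0},{"dx":1,"dy":0,"dz":53,"spin":0},{"dx":1,"dy":0,"dz":53,"spin":0},{"dx":1,"dy":0,"dz":53,"spin":0}]}}

```text
t: 29.4
tcp_pos: [0.3869, 0.2821, 0.0757]
tool_rot: [[0.0, 1.0, 0.001], [1.0, -0.0, 0.0], [0.0, 0.001, -1.0]]
contact_force: [-0.1, -0.6, -1.7]
opening: 0.735
grip_force: 66.5
```

Emit:
{"name": "send_rows", "arguments": {"plan": [{"dx":0,"dy":0,"dz":1,"spin":0},{"dx":0,"dy":0,"dz":2,"spin":0},{"dx":0,"dy":0,"dz":2.5,"spin":0},{"dx":0,"dy":0,"dz":2.5,"spin":0},{"dx":0,"dy":0,"dz":2.5,"spin":0}]}}

```text
t: 29.82
tcp_pos: [0.3867, 0.2821, 0.0732]
tool_rot: [[-0.0, 1.0, 0.001], [1.0, 0.0, 0.0], [0.0, 0.001, -1.0]]
contact_force: [-1.4, -0.8, 2.8]
opening: 0.737
grip_force: 66.8
```

Emit:
{"name": "send_rows", "arguments": {"plan": [{"dx":0,"dy":0,"dz":0.5,"spin":0},{"dx":0,"dy":0,"dz":0.7,"spin":0},{"dx":0,"dy":0,"dz":0.7,"spin":0}]}}

```text
t: 30.07
tcp_pos: [0.3867, 0.2822, 0.0732]
tool_rot: [[-0.0, 1.0, 0.001], [1.0, 0.0, 0.001], [0.001, 0.001, -1.0]]
contact_force: [-3.0, -2.4, 11.2]
opening: 0.733
grip_force: 67.8
```

Emit:
{"name": "send_rows", "arguments": {"grip": 84, "plan": [{"dx":0,"dy":0,"dz":-1,"spin":0},{"dx":0,"dy":0,"dz":-1,"spin":0},{"dx":0,"dy":0,"dz":-1,"spin":0},{"dx":0,"dy":0,"dz":-1,"spin":0},{"dx":0,"dy":0,"dz":-1,"spin":0},{"dx":0,"dy":0,"dz":-1,"spin":0},{"dx":0,"dy":0,"dz":-20,"spin":0},{"dx":0,"dy":0,"dz":-55,"spin":0},{"dx":0,"dy":0,"dz":-95,"spin":0},{"dx":0,"dy":0,"dz":-135,"spin":0},{"dx":0,"dy":0,"dz":-165,"spin":0},{"dx":0,"dy":0,"dz":-165,"spin":0}]}}

```text
t: 31.07
tcp_pos: [0.3893, 0.284, 0.2437]
tool_rot: [[-0.0, 1.0, 0.008], [1.0, -0.0, 0.006], [0.006, 0.008, -1.0]]
contact_force: [1.1, -0.1, -0.6]
opening: 0.983
grip_force: 0.0
```

Emit:
{"name": "send_rows", "arguments": {"plan": [{"dx":0,"dy":0,"dz":0,"spin":0},{"dx":0,"dy":0,"dz":0,"spin":0},{"dx":0,"dy":0,"dz":0,"spin":0}]}}

```text
t: 31.32
tcp_pos: [0.3857, 0.2813, 0.2356]
tool_rot: [[-0.0, 1.0, -0.002], [1.0, 0.0, -0.002], [-0.002, -0.002, -1.0]]
contact_force: [-0.5, 0.5, -0.1]
opening: 0.983
grip_force: 0.0
```

```bash
python3 -c "
from h import *
look('w9',.014,(.387,.281))
a=cv2.imread('pics/w9.png');b=bot.read_camera('scene')[...,::-1]
o=np.zeros((590,790,3),np.uint8);a=cv2.resize(a[60:340,140:420],(390,390));b=cv2.resize(b[110:340,140:460],(790,568))
o=np.hstack([a,cv2.resize(b,(400,390))]);cv2.imwrite('pics/fin.png',o)"
```

```text
rect [387.4 282.1] [126.9 127. ] 46.7 circ [387.6 282.2] 128.1 px [282. 188.]
```

View pics/fin.png

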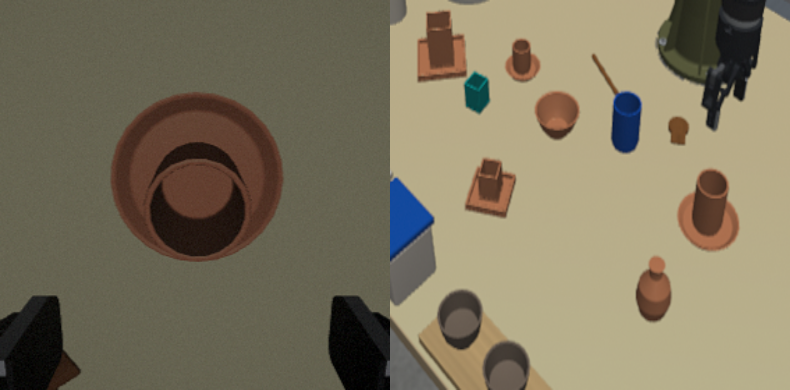

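Left: the large round cup's rim is at about (197,210) in the crop, i.e. pixel (281,211), within its saucer centred at (282,188). Right: all four cups stand upright in their saucers, and the bowl and vase look undisturbed.

```bash
python3 -c "
from h import *
p=plane(cam('wrist'),[(281.4,210.8)],.09)[0];print(p)
if np.hypot(p[0]-.3876,p[1]-.2822)<.006: print(bot.job_done())"
```

```text
[0.386931  0.2812429 0.09     ]
the job is handed in; nothing more can be done
None
```

All four cups are standing upright in their matching saucers, each measured within about 2 mm of its saucer's centre, and the job was handed in at about 31 s; I don't have the judge's verdict.

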